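# Close the locking slide on the clutch friction disc

## Robot

A 6-joint arm with a two-finger parallel gripper is mounted at the origin on the work surface. World frame = base frame: x ahead of the robot, y to its left, z up, the work surface at z = 0. Lengths are in m, angles in rad, forces in N, time in s.
With the tool pointing down it reaches from about 0.35 to 1 m from the base axis. Payload 7.1 kg.
Tool frame: the origin (TCP) lies at the very end of the fingers, on their centre line; the grasp point (between the pads) lies robot.pinch_z behind it (robot.pinch_z is the distance from the TCP to the grasp point, in m); x points along the fingers, y is the direction in which the jaws open and shut, and the axes are right-handed (so a half turn about x gives the same grasp; the last joint's range is limited). The gripper opens to 85 mm and grips with 20 to 120 N. Pads are 22 mm wide; open, the fingers measure 114 mm over their backs; the gripper's body (76 mm by 85 mm) begins 54 mm behind the grasp point. The pads swing forward as they close: fully open they stand 13 mm farther back than shut.
Start: joints at [1.229, 0.423, 1.63, -0, 1.089, -0.019], TCP at [0.198, 0.593, 0.231] pointing down, gripper open.
Joint ranges: [-3, 3], [-0.9, 2.11], [0.09, 2.58], [-1.31, 4.45], [0.11, 2.69], [-2.54, 2.54]. Speed limits (rad/s): [2.39, 2.39, 3.01, 3.14, 3.14, 3.14].

## Interface

Orientations are given as a unit quaternion [x, y, z, w].
In Python, from rig import robot gives the robot as it stands.
- The arm moves only by the tool carry_out, never from a script. Its argument "moves" is a list of rows, each an object with "hand": the closure in counts, from 0 (fully open) to 255 (shut); "offset": the shift along the world's x, y, z in units of 40 mm (1.0 is 40 mm), a list of three; "twist": the turn about the world's z in units of 8 degrees (1.0 is 8 degrees). A call has 1 to 10 rows; each row shifts and turns the commanded pose from where the row before left it; what a row does not reach is not made up. A row lasts 1/8 s, in which the tool goes at most 62.5 mm and 10.7 degrees, less where a joint would pass 70% of its speed; a pose out of reach is approached as far as the arm can. A call is refused whole if a number of a shift passes 1 or a number of a turn 1, either way. A call with a gripper value outside its range is refused whole. The fingers move at their own pace and stop on an object; "force" is the grip in N (left out, the last holds). Time passes only in rows, so rows that do not move let the fingers close. It gives the time, the measured TCP pose, the force and the opening at its end, in the units of the state.
- robot.sense(): the state, without advancing time (a new reading comes with each control period).
- robot.read_camera(name): name is "scene" or "top"; returns a dict with "img" (420x560x3 uint8, red, green, blue), "depth" (420x560 float32, m along the optical axis (not along the pixel's ray), 0 where there is no reading), "fx", "fy", "cx", "cy" (pixels), "distortion" ([k1, k2, p1, p2, k3] as OpenCV has them; the pictures are not rectified), "view" (4x4, takes a point from world to camera coordinates). Camera axes: x right, y down, z forward; pixel columns grow to the right and rows downward; lengths in m; the calibration is good to about 2 mm. A picture is of the moment at which its call begins.
- robot.sign_off(): hands the job in, once; it reports no verdict.
The state is a dict: "clock": time; "q": joint angles; "joint_vel": joint speeds; "joint_torque": joint torques, N m; "eef_pos": TCP position; "orientation": TCP orientation; "wrist_force": force on the tool from outside, world axes, zero at the start; "moment": the same for the moment, N m; "opening": finger opening in m.
Only numpy, scipy, OpenCV 4.12 (cv2) and the standard library are available. Lean on these libraries where they do the work, as an engineer would, in place of code of your own. Each camera call takes 0.05 s, during which the arm holds its last target. There are 200 camera calls.

## Task

Two green clamping slides stand on the bench, both open: one has the flat dark clutch friction disc with blue springs lying in it, the other the purple pressure plate. On the slide with the friction disc, press the orange lock tab down and keep it pressed while you slide it along the rail until the two jaw pins stand up against the disc's rim, then let the tab spring up so that the slide locks there. Leave the other slide alone and do not shove the disc out of its place.

Things in the scene. Friction and masses are not known exactly. Their poses are not given: they have to be found in the camera images.
- disc_tab_top (a point): Centre of the upper face of the orange lock tab on the friction disc's slide, 67 mm above the bench. Plate 60 mm along the rail, 44 mm wide, with a 5 mm high, 4 mm thick lip across each end. x points along the straight level rail towards the disc, z up. Two jaw pins (12 mm thick, 50 mm apart) ride with it 62 mm ahead along x; they meet the rim when the disc's centre is 155 mm ahead of this point.
- disc_tab (a joint): How far that tab is pressed straight down: 0 up, 0.008 m fully down; its spring takes 6 N at first, 8 N at the end. Up, it locks the blue carriage (74 x 56 mm, top 52 mm high); pressed 5 mm or more, the carriage slides with 1 N, dragged by fingertips on the tab by friction, or by the lips. Let go, it springs into the nearest notch (7 mm apart, one at the rim). It starts 60 to 120 mm short of it.
- friction_disc_c (a point): Centre of the friction disc: loose, flat, dark grey, 180 mm in diameter, 10 mm thick, steel hub, six blue springs, 0.6 to 1.2 kg. It lies level on the round grey pad at the far end of its slide's rail, its underside 38 mm above the bench; two fixed pins 1 mm behind its rim hold it when the jaw pins close on it.
- cover_tab_top (a point): Centre of the upper face of the orange lock tab of the other slide, alike in every way, which holds the purple pressure plate (170 mm in diameter, 38 mm high). To be left as it is.

How it is judged:
On the way:
1. the disc's slide has moved 30 mm or more with its lock tab held down by 3 mm or more (value of joint disc_tab above 0.003 m and distance of disc_tab_top from where it was at the start of the episode above 0.03 m), for 0.1 s.
At the end, for the whole second after the job is handed in: The jaw pins of the friction disc's slide stand within 12 mm of the disc's rim or touch it, its lock tab is up again (within 1.5 mm), the disc lies flat (within 0.1 rad) and within 12 mm of where it started, and the other slide's tab is within 12 mm of where it started (x of friction_disc_c in the frame of disc_tab_top between 0.147 and 0.167 m and value of joint disc_tab below 0.0015 m and distance of each of friction_disc_c, cover_tab_top from where it was at the start of the episode below 0.012 m and angle between friction_disc_c's own z axis and vertical below 0.1 rad).
It fails at once if the other slide is moved (distance of cover_tab_top from where it was at the start of the episode above 0.012 m).
It fails at once if the friction disc is shoved out of its place or tipped (distance of friction_disc_c from where it was at the start of the episode above 0.02 m or angle between friction_disc_c's own z axis and vertical above 0.15 rad).
It also fails if it takes over 32 s, if anything falls off the work surface, if the arm or the gripper's body presses on something with over 40 N, if the wrist force passes 120 N, or if a joint passes its speed limit or range.

## Working session

There is one attempt and no reset: what is moved stays moved. The work goes in short steps, Python scripts to look and compute and a tool call to move; the robot and the scene stay as the last step left them, time stands still between calls to the robot, and variables do not carry over. Pictures are saved under pics/ and viewed, about 8 in all and at most 12, crops included, and the job is handed in when it is done.

Besides the shell and the picture viewer there is one more tool, called after "Call:" in YAML: its name, and indented under it one key for each argument. carry_out: Moves the arm, as the interface text tells. Its arguments: {"type":"object","properties":{"moves":{"type":"array"},"force":{"type":"number"}},"required":["moves"]}

```bash
mkdir -p pics; ls
python3 - <<'E'
from rig import robot
import cv2,pickle
d={n:robot.read_camera(n) for n in("scene","top")}
pickle.dump(d,open('a.pkl','wb'))
for n in d: cv2.imwrite(f'pics/{n}0.png',d[n]['img'][:,:,::-1]); print(n,d[n]['view'].round(3).tolist(),d[n]['fx'],d[n]['distortion'])
s=robot.sense();print(s['eef_pos'],s['orientation'],s['opening'],s['clock'],robot.pinch_z)
E
```

```text
pics
scene [[-0.675, 0.738, 0.008, 0.429], [0.388, 0.363, -0.847, -0.159], [-0.628, -0.569, -0.531, 1.34], [0.0, 0.0, 0.0, 1.0]] 503.9441924391747 [-0.10028648  0.          0.          0.          0.        ]
top [[0.065, -0.998, 0.001, -0.04], [-0.976, -0.064, -0.208, 0.603], [0.208, 0.013, -0.978, 0.857], [0.0, 0.0, 0.0, 1.0]] 434.5758721955463 [-0.07744333  0.          0.          0.          0.        ]
[0.19807768 0.59225595 0.23061265] [ 0.1131311   0.69800005 -0.11413291  0.69783304] 0.08550155084411278 0.1 0.0187
```

View pics/top0.png

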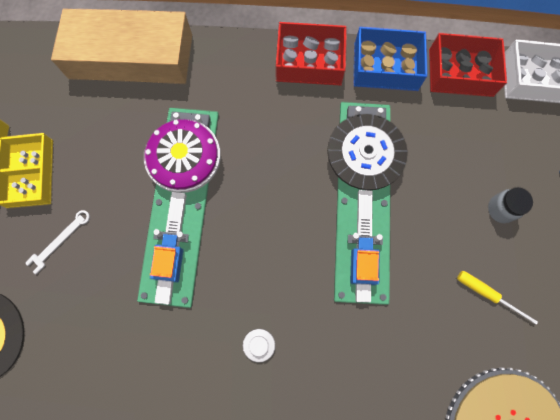

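View pics/scene0.png

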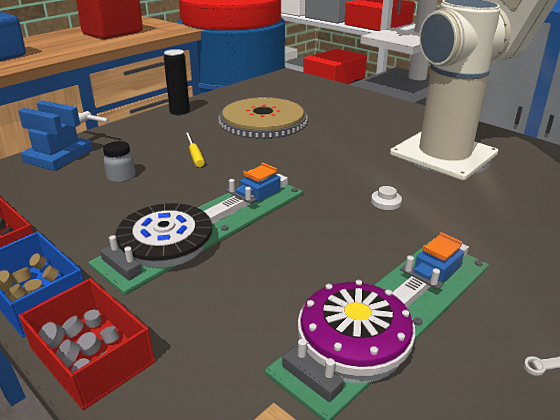

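The top view shows the friction disc at (368,150), with its orange tab at (367,267). The other slide is on the left, with its tab at (163,263). Next I measure these points.

```bash
cat > h.py <<'E'
import numpy as np,cv2
def ray(c,uv,z):
    K=np.array([[c['fx'],0,c['cx']],[0,c['fy'],c['cy']],[0,0,1]])
    p=cv2.undistortPoints(np.array(uv,float).reshape(-1,1,2),K,np.array(c['distortion'])).reshape(-1,2)
    R=c['view'][:3,:3];t=c['view'][:3,3];o=-R.T@t
    d=np.c_[p,np.ones(len(p))]@R
    return o+d*((z-o[2])/d[:,2])[:,None]
def blob(c,lo,hi,box):
    m=cv2.inRange(cv2.cvtColor(c['img'],cv2.COLOR_RGB2HSV),np.array(lo),np.array(hi))
    k=np.zeros_like(m);x0,y0,x1,y1=box;k[y0:y1,x0:x1]=m[y0:y1,x0:x1]
    cs=cv2.findContours(k,cv2.RETR_EXTERNAL,cv2.CHAIN_APPROX_NONE)[0]
    return max(cs,key=cv2.contourArea),k
E
python3 - <<'E'
import pickle;from h import *
d=pickle.load(open('a.pkl','rb'))
O=([5,150,120],[20,255,255])
for n,b in(('top',(345,240,390,295)),('scene',(235,155,285,190)),('top',(140,240,190,290)),('scene',(410,225,475,270))):
    c=d[n];k,m=blob(c,*O,b)
    P=ray(c,k.reshape(-1,2),.067)[:,:2].astype(np.float32)
    print(n,cv2.minAreaRect(P),[c['depth'][v,u] for u,v in [k.reshape(-1,2).mean(0).astype(int)]])
# springs
for n,b in(('top',(328,115,410,190)),('scene',(110,195,220,260))):
    c=d[n];k,m=blob(c,[105,150,80],[130,255,255],b)
    cs=cv2.findContours(m,cv2.RETR_EXTERNAL,cv2.CHAIN_APPROX_NONE)[0]
    P=np.array([ray(c,[cv2.minEnclosingCircle(q)[0]],.049)[0,:2] for q in cs if cv2.contourArea(q)>8])
    print(n,P.round(4).tolist(),P.mean(0))
# dark disc rim outline via depth
c=d['top'];h,w=c['depth'].shape;v,u=np.mgrid[:h,:w]
K=np.array([[c['fx'],0,c['cx']],[0,c['fy'],c['cy']],[0,0,1]])
z=c['depth'].ravel();p=cv2.undistortPoints(np.c_[u.ravel(),v.ravel()].astype(float).reshape(-1,1,2),K,np.array(c['distortion'])).reshape(-1,2)
W=(np.c_[p,np.ones(len(p))]*z[:,None]-c['view'][:3,3])@c['view'][:3,:3]
b=(u.ravel()>320)&(u.ravel()<415)&(v.ravel()>105)&(v.ravel()<195)&(abs(W[:,2]-.048)<.004)
print(cv2.minEnclosingCircle(W[b,:2].astype(np.float32)),np.median(W[b],0))
t=(u.ravel()>345)&(u.ravel()<390)&(v.ravel()>240)&(v.ravel()<295)&(abs(W[:,2]-.067)<.003)
print('tab',cv2.minAreaRect(W[t,:2].astype(np.float32)),np.median(W[t],0))
E
```

```text
top ((0.5087842345237732, -0.1905030459165573), (0.043095432221889496, 0.059336431324481964), 89.10816192626953) [np.float32(0.89564276)]
scene ((0.505334198474884, -0.19071173667907715), (0.0560167096555233, 0.07224822789430618), 89.95718383789062) [np.float32(1.0960954)]
top ((0.48831382393836975, 0.23269997537136078), (0.04283502697944641, 0.05843624100089073), 88.18643951416016) [np.float32(0.89780354)]
scene ((0.4853416979312897, 0.23390202224254608), (0.048458896577358246, 0.07296638935804367), 87.12966918945312) [np.float32(0.8701599)]
top [[0.7321, -0.1865], [0.745, -0.221], [0.7534, -0.1559], [0.7831, -0.224], [0.791, -0.1598], [0.805, -0.1942]] [ 0.76826513 -0.19023212]
scene [[0.7861, -0.1605], [0.8, -0.1988], [0.7473, -0.1573], [0.7764, -0.2296], [0.7252, -0.1889], [0.739, -0.2247]] [ 0.76234289 -0.19328045]
((0.7694159150123596, -0.18845759332180023), 0.09297829121351242) [ 0.76281978 -0.18731081  0.04845499]
tab ((0.5083922147750854, -0.19134128093719482), (0.06022379547357559, 0.044587984681129456), 1.5050538778305054) [ 0.50879387 -0.19110883  0.06668333]
```

Call:
carry_out:
  moves:
    - {"hand": 255, "offset": [0.39, -0.98, 0], "twist": 0.23}
    - {"hand": 255, "offset": [0.39, -0.98, 0], "twist": 0.23}
    - {"hand": 255, "offset": [0.39, -0.98, 0], "twist": 0.23}
    - {"hand": 255, "offset": [0.39, -0.98, 0], "twist": 0.23}
    - {"hand": 255, "offset": [0.39, -0.98, 0], "twist": 0.23}
    - {"hand": 255, "offset": [0.39, -0.98, 0], "twist": 0.23}
    - {"hand": 255, "offset": [0.39, -0.98, 0], "twist": 0.23}
    - {"hand": 255, "offset": [0.39, -0.98, 0], "twist": 0.23}
    - {"hand": 255, "offset": [0.39, -0.98, 0], "twist": 0.23}
    - {"hand": 255, "offset": [0.39, -0.98, 0], "twist": 0.23}

```text
clock: 1.35
eef_pos: [0.3544, 0.1993, 0.2312]
orientation: [0.0, 0.707, -0.0, 0.707]
wrist_force: [0.7, -0.6, -0.3]
opening: 0.0
```

Call:
carry_out:
  moves:
    - {"hand": 255, "offset": [0.39, -0.98, 0], "twist": 0}
    - {"hand": 255, "offset": [0.39, -0.98, 0], "twist": 0}
    - {"hand": 255, "offset": [0.39, -0.98, 0], "twist": 0}
    - {"hand": 255, "offset": [0.39, -0.98, 0], "twist": 0}
    - {"hand": 255, "offset": [0.39, -0.98, 0], "twist": 0}
    - {"hand": 255, "offset": [0.39, -0.98, 0], "twist": 0}
    - {"hand": 255, "offset": [0.39, -0.98, 0], "twist": 0}
    - {"hand": 255, "offset": [0.39, -0.98, -0.5], "twist": 0}
    - {"hand": 255, "offset": [0.39, -0.98, -0.5], "twist": 0}
    - {"hand": 255, "offset": [0.39, -0.98, -0.5], "twist": 0}

```text
clock: 2.6
eef_pos: [0.5104, -0.1926, 0.1705]
orientation: [0.001, 0.707, -0.001, 0.707]
wrist_force: [1.2, 0.5, 0.2]
opening: -0.0001
```

Call:
carry_out:
  moves:
    - {"hand": 255, "offset": [0, 0, -0.5], "twist": 0}
    - {"hand": 255, "offset": [0, 0, -0.5], "twist": 0}
    - {"hand": 255, "offset": [0, 0, 0], "twist": 0}
    - {"hand": 255, "offset": [0, 0, 0], "twist": 0}

```text
clock: 3.1
eef_pos: [0.5105, -0.1913, 0.1318]
orientation: [0.0, 0.707, -0.001, 0.707]
wrist_force: [0.1, -0.4, 0.3]
opening: -0.0001
```

Positioned above the tab. Now I descend and watch the force.

Call:
carry_out:
  moves:
    - {"hand": 255, "offset": [0, 0, -0.5], "twist": 0}
    - {"hand": 255, "offset": [0, 0, -0.5], "twist": 0}
    - {"hand": 255, "offset": [0, 0, -0.4], "twist": 0}
    - {"hand": 255, "offset": [0, 0, -0.1], "twist": 0}
    - {"hand": 255, "offset": [0, 0, -0.1], "twist": 0}
    - {"hand": 255, "offset": [0, 0, 0], "twist": 0}
    - {"hand": 255, "offset": [0, 0, 0], "twist": 0}

```text
clock: 3.98
eef_pos: [0.5105, -0.1914, 0.0678]
orientation: [0.001, 0.707, -0.001, 0.707]
wrist_force: [-0.1, 0.2, -0.6]
opening: -0.0002
```

Call:
carry_out:
  moves:
    - {"hand": 255, "offset": [0, 0, -0.06], "twist": 0}
    - {"hand": 255, "offset": [0, 0, -0.06], "twist": 0}
    - {"hand": 255, "offset": [0, 0, -0.07], "twist": 0}
    - {"hand": 255, "offset": [0, 0, 0], "twist": 0}
    - {"hand": 255, "offset": [0, 0, 0], "twist": 0}

```text
clock: 4.6
eef_pos: [0.511, -0.1915, 0.0606]
orientation: [0.0, 0.706, -0.001, 0.708]
wrist_force: [-0.1, 0.6, 6.8]
opening: 0.0
```

Call:
carry_out:
  moves:
    - {"hand": 255, "offset": [0, 0, -0.04], "twist": 0}
    - {"hand": 255, "offset": [0, 0, 0], "twist": 0}
    - {"hand": 255, "offset": [0.1, 0, 0], "twist": 0}
    - {"hand": 255, "offset": [0.15, 0, 0], "twist": 0}
    - {"hand": 255, "offset": [0, 0, 0], "twist": 0}
    - {"hand": 255, "offset": [0, 0, 0], "twist": 0}

```text
clock: 5.35
eef_pos: [0.5215, -0.1915, 0.0592]
orientation: [0.0, 0.706, -0.001, 0.708]
wrist_force: [0.2, 2.1, 8.1]
opening: 0.0001
```

```bash
cat > look.py <<'E'
import sys,pickle;from h import *;from rig import robot
a=pickle.load(open('a.pkl','rb'))
for n,b in(('top',(328,105,410,190)),('scene',(110,195,220,260))):
    c=robot.read_camera(n);cv2.imwrite(f'pics/{n}{sys.argv[1]}.png',c['img'][:,:,::-1])
    for i in(a[n],c):
        k,m=blob(i,[105,150,80],[130,255,255],b)
        cs=cv2.findContours(m,cv2.RETR_EXTERNAL,cv2.CHAIN_APPROX_NONE)[0]
        P=np.array([ray(i,[cv2.minEnclosingCircle(q)[0]],.049)[0,:2] for q in cs if cv2.contourArea(q)>8]);print(n,'springs',len(P),P.mean(0).round(4))
    bb=(335,130,400,300) if n=='top' else (150,150,285,235)
    k,m=blob(c,[5,150,120],[20,255,255],bb);R=cv2.minAreaRect(ray(c,k.reshape(-1,2),.067)[:,:2].astype(np.float32));print(n,'tab',R)
    bb=(140,240,190,290) if n=='top' else (410,225,475,270)
    k,m=blob(c,[5,150,120],[20,255,255],bb);print(n,'other',cv2.minAreaRect(ray(c,k.reshape(-1,2),.067)[:,:2].astype(np.float32))[0])
s=robot.sense();print(s['eef_pos'],s['wrist_force'],s['clock'])
E
python3 look.py 1
```

```text
top springs 6 [ 0.7683 -0.1902]
top springs 6 [ 0.7685 -0.1903]Traceback (most recent call last):
  File "look.py", line 10, in <module>
    k,m=blob(c,[5,150,120],[20,255,255],bb);R=cv2.minAreaRect(ray(c,k.reshape(-1,2),.067)[:,:2].astype(np.float32));print(n,'tab',R)
        ~~~~^^^^^^^^^^^^^^^^^^^^^^^^^^^^^^^
  File "h.py", line 12, in blob
    return max(cs,key=cv2.contourArea),k
           ~~~^^^^^^^^^^^^^^^^^^^^^^^^
ValueError: max() iterable argument is empty
```

```bash
sed -i 's/    k,m=blob(c,\[5/    try: k,m=blob(c,[5/; s/^    try: \(.*\)$/    try: \1\n    except ValueError: print(n,"hidden")/' look.py; python3 look.py 2
```

```text
top springs 6 [ 0.7683 -0.1902]
top springs 6 [ 0.7685 -0.1903]
top hidden
top other (0.4882325232028961, 0.23350554704666138)
scene springs 6 [ 0.7623 -0.1933]
scene springs 6 [ 0.7623 -0.1933]
scene tab ((0.5266639590263367, -0.18086828291416168), (0.07023612409830093, 0.05157896503806114), 0.10823430120944977)
scene other (0.48545899987220764, 0.2338961511850357)
[ 0.52150122 -0.19149713  0.05926193] [-0.10555946  1.68234946  7.0505991 ] 5.5
```

View pics/scene2.png

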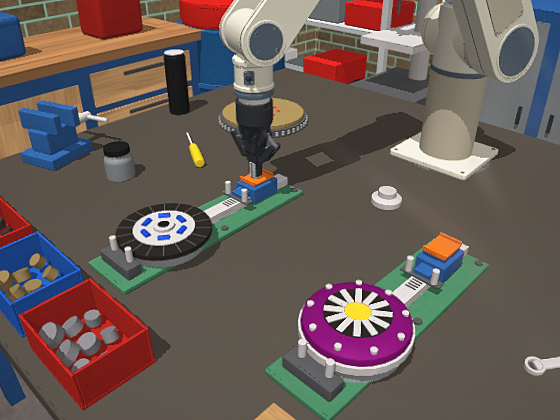

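The slide is following. I drag it most of the way, then approach the rim slowly.

Call:
carry_out:
  moves:
    - {"hand": 255, "offset": [0.25, 0, 0], "twist": 0}
    - {"hand": 255, "offset": [0.25, 0, 0], "twist": 0}
    - {"hand": 255, "offset": [0.25, 0, 0], "twist": 0}
    - {"hand": 255, "offset": [0.25, 0, 0], "twist": 0}
    - {"hand": 255, "offset": [0.25, 0, 0], "twist": 0}
    - {"hand": 255, "offset": [0.25, 0, 0], "twist": 0}
    - {"hand": 255, "offset": [0.25, 0, 0], "twist": 0}
    - {"hand": 255, "offset": [0.25, 0, 0], "twist": 0}
    - {"hand": 255, "offset": [0, 0, 0], "twist": 0}
    - {"hand": 255, "offset": [0, 0, 0], "twist": 0}

```text
clock: 6.75
eef_pos: [0.6016, -0.1911, 0.0594]
orientation: [0.001, 0.706, -0.001, 0.708]
wrist_force: [0.8, 2.7, 7.2]
opening: 0.0003
```

```bash
python3 look.py 3; python3 -c "
import cv2
a=cv2.imread('pics/scene3.png')[140:280,80:300];b=cv2.imread('pics/top3.png')[100:300,310:430]
cv2.imwrite('pics/c3.png',cv2.resize(a,None,fx=3.5,fy=3.5,interpolation=2))"
```

```text
top springs 6 [ 0.7683 -0.1902]
top springs 4 [ 0.7703 -0.1736]
top hidden
top other (0.4883958399295807, 0.23303110897541046)
scene springs 6 [ 0.7623 -0.1933]
scene springs 7 [ 0.7461 -0.1922]
scene tab ((0.6057910919189453, -0.17982009053230286), (0.05395834520459175, 0.06824793666601181), 88.8526840209961)
scene other (0.48535239696502686, 0.2339015007019043)
[ 0.60153551 -0.19115424  0.05942418] [1.32765914 3.13032813 7.86958984] 6.85
```

View pics/c3.png

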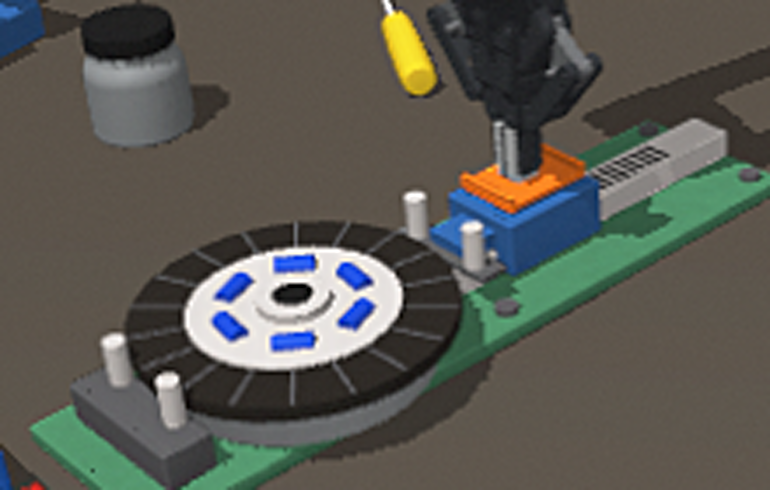

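The pins are close to the rim, and the slide has moved with the finger (tab +79 mm for +80 mm). I creep in and feel for contact.

Call:
carry_out:
  moves:
    - {"hand": 255, "offset": [0.06, 0, 0], "twist": 0}
    - {"hand": 255, "offset": [0.06, 0, 0], "twist": 0}
    - {"hand": 255, "offset": [0.06, 0, 0], "twist": 0}
    - {"hand": 255, "offset": [0.06, 0, 0], "twist": 0}
    - {"hand": 255, "offset": [0, 0, 0], "twist": 0}
    - {"hand": 255, "offset": [0, 0, 0], "twist": 0}

```text
clock: 7.6
eef_pos: [0.6111, -0.1911, 0.0594]
orientation: [0.001, 0.706, -0.001, 0.708]
wrist_force: [0.3, 2.7, 7.9]
opening: -0.0003
```

Call:
carry_out:
  moves:
    - {"hand": 255, "offset": [0.04, 0, 0], "twist": 0}
    - {"hand": 255, "offset": [0.04, 0, 0], "twist": 0}
    - {"hand": 255, "offset": [0, 0, 0], "twist": 0}
    - {"hand": 255, "offset": [0, 0, 0], "twist": 0}

```text
clock: 8.1
eef_pos: [0.6141, -0.1911, 0.0594]
orientation: [0.001, 0.706, -0.001, 0.708]
wrist_force: [-0.4, 3.2, 6.7]
opening: -0.0002
```

Call:
carry_out:
  moves:
    - {"hand": 255, "offset": [0.03, 0, 0], "twist": 0}
    - {"hand": 255, "offset": [0.03, 0, 0], "twist": 0}
    - {"hand": 255, "offset": [0, 0, 0], "twist": 0}
    - {"hand": 255, "offset": [0, 0, 0], "twist": 0}

```text
clock: 8.6
eef_pos: [0.6149, -0.1911, 0.0591]
orientation: [0.001, 0.707, -0.0, 0.707]
wrist_force: [-5.1, 2.1, 10.3]
opening: -0.0
```

```bash
python3 look.py 4; python3 -c "
import cv2
a=cv2.imread('pics/scene4.png')[140:280,80:300]
cv2.imwrite('pics/c4.png',cv2.resize(a,None,fx=3.5,fy=3.5,interpolation=2))"
```

```text
top springs 6 [ 0.7683 -0.1902]
top springs 3 [ 0.7838 -0.1698]
top hidden
top other (0.48847895860671997, 0.23303022980690002)
scene springs 6 [ 0.7623 -0.1933]
scene springs 7 [ 0.7473 -0.1914]
scene tab ((0.6187602877616882, -0.17831692099571228), (0.05323503538966179, 0.06820761412382126), 89.27556610107422)
scene other (0.4853416979312897, 0.23390202224254608)
[ 0.61482438 -0.19100623  0.05902481] [-4.38484092  2.80852518  9.57242645] 8.7
```

View pics/c4.png

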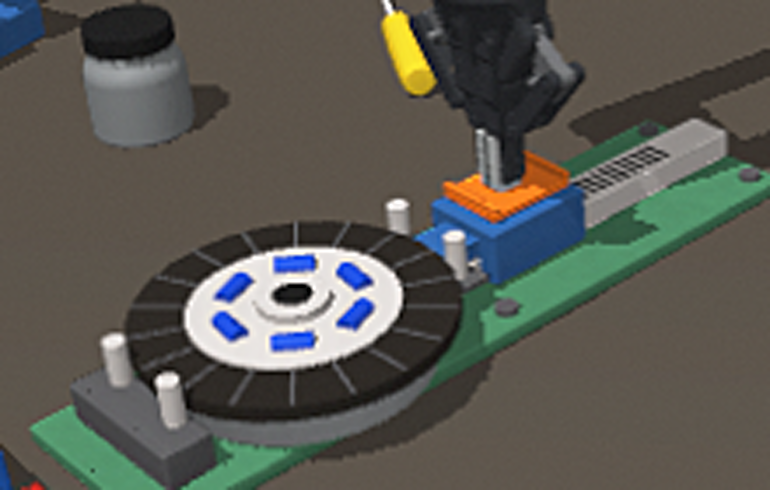

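The contact force is -5 N along x and the pins stand at the rim. I relieve the push, lift straight up so the tab springs back, then retreat.

Call:
carry_out:
  moves:
    - {"hand": 255, "offset": [-0.03, 0, 0], "twist": 0}
    - {"hand": 255, "offset": [0, 0, 0.1], "twist": 0}
    - {"hand": 255, "offset": [0, 0, 0.1], "twist": 0}
    - {"hand": 255, "offset": [0, 0, 0.2], "twist": 0}
    - {"hand": 255, "offset": [0, 0, 0.6], "twist": 0}
    - {"hand": 255, "offset": [0, 0, 1], "twist": 0}
    - {"hand": 255, "offset": [0, 0, 1], "twist": 0}
    - {"hand": 255, "offset": [0, 0, 1], "twist": 0}
    - {"hand": 255, "offset": [-1, 0, 0.5], "twist": 0}
    - {"hand": 255, "offset": [-1, 0, 0], "twist": 0}

```text
clock: 9.95
eef_pos: [0.5344, -0.1917, 0.2403]
orientation: [-0.0, 0.706, -0.001, 0.708]
wrist_force: [-1.3, -0.5, -0.6]
opening: -0.0004
```

Call:
carry_out:
  moves:
    - {"hand": 255, "offset": [-1, 1, 0], "twist": 0}
    - {"hand": 255, "offset": [-1, 1, 0], "twist": 0}
    - {"hand": 255, "offset": [-0.5, 1, 0], "twist": 0}
    - {"hand": 255, "offset": [0, 1, 0], "twist": 0}
    - {"hand": 255, "offset": [0, 1, 0], "twist": 0}
    - {"hand": 255, "offset": [0, 0, 0], "twist": 0}
    - {"hand": 255, "offset": [0, 0, 0], "twist": 0}

```text
clock: 10.82
eef_pos: [0.4342, 0.0085, 0.2383]
orientation: [0.0, 0.707, -0.0, 0.707]
wrist_force: [-1.0, -0.7, 0.1]
opening: 0.0001
```

```bash
python3 look.py 5; python3 -c "
import cv2
a=cv2.imread('pics/scene5.png')[140:280,80:300]
cv2.imwrite('pics/c5.png',cv2.resize(a,None,fx=3.5,fy=3.5,interpolation=2))"
python3 - <<'E'
from h import *;from rig import robot
c=robot.read_camera('top');h,w=c['depth'].shape;v,u=np.mgrid[:h,:w]
K=np.array([[c['fx'],0,c['cx']],[0,c['fy'],c['cy']],[0,0,1]])
p=cv2.undistortPoints(np.c_[u.ravel(),v.ravel()].astype(float).reshape(-1,1,2),K,np.array(c['distortion'])).reshape(-1,2)
W=(np.c_[p,np.ones(len(p))]*c['depth'].ravel()[:,None]-c['view'][:3,3])@c['view'][:3,:3]
m=cv2.inRange(cv2.cvtColor(c['img'],cv2.COLOR_RGB2HSV),np.array([5,150,120]),np.array([20,255,255])).ravel()>0
k=m&(u.ravel()>335)&(u.ravel()<400)&(v.ravel()>150)&(v.ravel()<300)
print('tab 3d',np.median(W[k],0),k.sum())
E
```

```text
top springs 6 [ 0.7683 -0.1902]
top springs 6 [ 0.7687 -0.1902]
top tab ((0.6131467819213867, -0.19064930081367493), (0.04292311891913414, 0.05988415703177452), 88.81536865234375)
top other (0.488312691450119, 0.2330319732427597)
scene springs 6 [ 0.7623 -0.1933]
scene springs 7 [ 0.7476 -0.1914]
scene tab ((0.609340488910675, -0.19018705189228058), (0.07008318603038788, 0.05576057732105255), 0.2943120002746582)
scene other (0.48545899987220764, 0.2338961511850357)
[0.43426339 0.00798229 0.23814405] [ 0.24853092 -1.20118883  0.29531216] 10.925
tab 3d [ 0.61259902 -0.19005517  0.0670284 ] 561
```

View pics/c5.png

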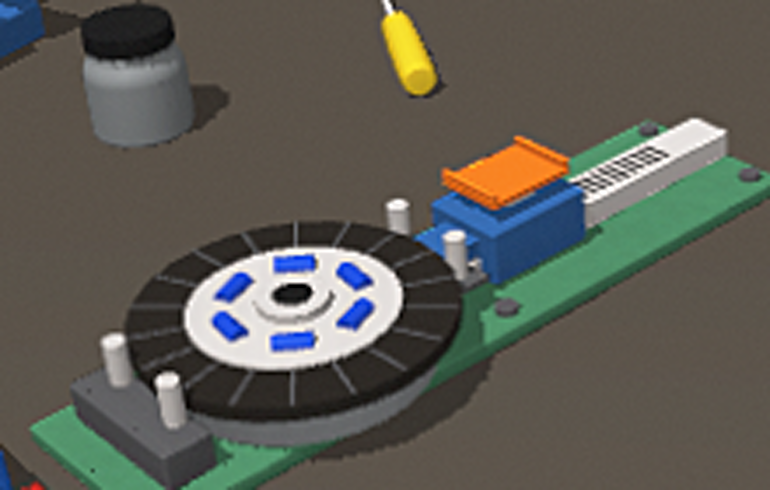

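The tab is up at 67.0 mm, the same as at the start. The disc centre is 155.5 mm ahead of it and has shifted 0.4 mm. The other slide hasn't moved beyond measuring noise.

```bash
python3 -c "
from rig import robot
print(robot.sign_off())"
```

```text
the job is handed in; nothing more can be done
None
```

The friction disc's slide is now locked with its jaw pins against the disc's rim, and I have handed the job in (no verdict is reported). I pressed the tab down about 8 mm with the closed fingertips and dragged the slide about 104 mm. When the pins met the rim (about 5 N of resistance), I lifted straight up to let the tab spring back. The robot's clock read about 11 s at hand-in.

**Last checks (top camera):**
- **Tab:** it is up at 67.0 mm, the height it started at.
- **Jaw pins:** the disc's centre is 155.5 mm ahead of the tab, where 155 mm means the pins touch the rim.
- **Disc:** it shifted about 0.4 mm and lies flat in the last picture.
- **Other slide:** its tab moved less than 1 mm, which is within measuring noise.

**Disagreement:** the scene camera's final disc-centre figure (about 15 mm off) is wrong. Its mask counted seven blue patches instead of six, because the blue carriage had moved into the search area. The picture from the same camera shows the disc in place.

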